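# Pull the warming cabinet's rear vent flap shut with the hook pole

## Task

The vent flap at the back of the little steel warming cabinet stands open. Take the pole with the plain hook (not the one with the wide rake blade, which stays untouched in the rest) by its wooden handle, put the hook down into the flap's ring eye and pull the flap fully shut with it, then unhook and lay the pole back in its empty place in the wooden rest, hook hanging down as before. Keep the hand itself off the cabinet, and leave the flap shut.

Things in the scene. Friction and masses are not known exactly. Their poses are not given: they have to be found in the camera images.
- hook_pole: Pole to use: wooden handle 18 x 18 x 150 mm, then an 8 mm brass rod ending in a hook, a plain round peg bent straight down, 8 mm thick. Origin: centre of the handle (grip here from above, across y; balanced near here, 0.12 kg). x along the handle toward the hook, z up. Peg 160 mm along +x, tip 50 mm below the origin. Starts in either place of the rest.
- hook (a point): A point on the hook's peg, 160 mm along +x and 27 mm below the pole's origin, 23 mm above the peg's tip.
- hook_tip (a point): The tip of the hook's peg, 160 mm along +x and 50 mm below the pole's origin.
- rake: The other pole, not to be used: same handle and rod, but it ends in a flat upright blade 60 mm wide. Same origin and axes. Lies in the other place of the rest.
- pole_rest: Dark wooden rest, base 150 x 170 mm, fixed. Origin: centre of underside; x along the poles (hook toward +x), z up. Two places, y = +55 and -55 mm, each with forks at x = +55 and -55 mm: flat seats 71 mm high, 23 mm wide, flaring to about 45 mm at the fork tops (94 mm high). A pole at rest has its origin at x = 0 (within 10 mm), z = 80 mm; between the forks there is room for the fingers.
- cabinet: Steel warming cabinet with a glass front, 150 (x) x 220 (y) x 141 mm high, fixed to the worktop. Origin: centre of its underside; its front faces -x (toward the robot), z up; the vent flap is in the upper part of its back (+x) face.
- ring_eye (a point): Brass ring on a stem above the flap, lying roughly level: hole 32 mm, wire 6 mm, stem on its far (+x) side. Origin: centre of the hole; z = hole axis, tilted from vertical by flap angle minus 0.3 rad. With the flap shut it is at x = +49, z = 210 mm from the cabinet's origin; open, up to 90 mm farther along +x and at most 15 mm lower. The hook has 12 mm play: pull 12 mm past the shut position.
- flap (a joint): Vent flap angle, rad: 0 = shut (upright, at its stop), growing as it leans away from the robot. Hinge along the cabinet's y at x = +71, z = 90 mm from its origin. A stiff hinge: it stays where it is left; 1 to 2 N at the eye moves it.

How it is judged (in metres and radians):
On the way, in this order (a step that is already met when the one before it is completed fails the run):
1. the pole's hook is down in the ring eye while the flap still stands open (distance between hook and ring_eye below 0.025 m and z of hook_tip in the frame of ring_eye below -0.003 m and value of joint flap above 0.28 rad), for 0.1 s.
2. the flap is shut with the hook still in the eye (distance between hook and ring_eye below 0.025 m and z of hook_tip in the frame of ring_eye below -0.003 m and value of joint flap below 0.17 rad), for 0.1 s.
At the end, for the whole second after the job is handed in: The flap is within 0.17 rad (10 degrees) of shut; the hook pole lies at rest in its place of the rest, within 30 mm along it and 10 mm in height, within 10 degrees of the rest's direction, hook at the same end as before and hanging down; the rake is still where it was (value of joint flap below 0.17 rad and z of hook_pole in the frame of pole_rest between 0.07 and 0.09 m and x of hook_pole in the frame of pole_rest between -0.03 and 0.03 m and y of hook_pole in the frame of pole_rest between -0.08 and 0.08 m and x of hook in the frame of pole_rest above 0.05 m and angle between the x axis of hook_pole and the x axis of pole_rest, either way round below 0.18 rad and angle between hook_pole's own z axis and vertical below 0.2 rad and linear speed of hook_pole below 0.02 m/s); the robot touches nothing.
It fails at once if the rake pole was moved by more than 20 mm (distance of rake from where it was at the start of the episode above 0.02 m).
It fails at once if the hand pressed on the cabinet or its flap instead of using the pole (contact force between any of the fingers, the arm and cabinet above 2 N).
It also fails if it takes over 51 s, if anything falls off the work surface, if the arm or the gripper's body presses on something with over 40 N, if the wrist force passes 120 N, or if a joint passes its speed limit or range.

## Robot

A 6-joint arm with a two-finger parallel gripper is mounted at the origin on a cart in front of the work surface, level with it; the furniture and walls round the work are solid. World frame = base frame: x ahead of the robot, y to its left, z up, the work surface at z = 0. Lengths are in m, angles in degrees, forces in N, time in s.
With the tool pointing down it reaches from about 0.325 to 0.875 m from the base axis. Payload 4.4 kg.
Tool frame: the origin (TCP) lies at the very end of the fingers, on their centre line; the grasp point (between the pads) lies 19 mm behind it; z points along the fingers, y is the line along which they close (so a half turn about z gives the same grasp; the last joint's range is limited). The gripper opens to 85 mm and grips with 20 to 120 N. Pads are 22 mm wide; open, the fingers measure 114 mm over their backs; the gripper's body (76 mm by 85 mm) begins 54 mm behind the grasp point. The pads swing forward as they close: fully open they stand 13 mm farther back than shut.
Start: joints at [65.231, 11.837, 88.321, -0, 79.842, -8.623], TCP at [0.16, 0.552, 0.231] pointing down, gripper open.
Joint ranges: [-156.59, 156.59], [-49.26, 127.26], [12.9, 141.05], [-63.56, 243.56], [4.71, 150.69], [-161.64, 161.64]. Speed limits (degrees/s): [159.86, 159.86, 180, 180, 180, 180].

## Interface

Orientations are given as a 3x3 rotation matrix whose columns are the frame's x, y, z axes.
In Python, from cell import ctrl, eyes, monitor gives the robot as it stands (ctrl), with the cameras (eyes) and the readings (monitor).
- The arm moves only by the shell command python3 shift.py 'ROWS'. ROWS is a JSON list of rows, 1 to 20 of them, each an object with the fields jaw (the opening from 0.0 (shut) to 1.0 (fully open)), tx, ty, tz (the shift in fractions of the full range, 1 being 0.75 m), drx, dry, drz (a rotation vector in shares of 360 degrees (1.0 is 360 degrees)); a field left out counts as zero (the opening has to be given); each row shifts and turns the commanded pose from where the row before left it, along the tool's axes as they then stand; what a row does not reach is not made up. A row lasts 1/12 s, in which the tool goes at most 0.0417 m and 7.16 degrees, less where a joint would pass 70% of its speed; a pose out of reach is approached as far as the arm can. The fingers move at their own pace and stop on an object; the grip force is fixed at half the most. Time passes only in rows, so rows that do not move let the fingers close. It prints the time, the measured TCP pose, the force, the opening and the grip force at its end. Shift and turn numbers lie between -1 and 1, and a call with a number outside is refused. Input that does not fit is refused with a message, and nothing moves.
- monitor.read_state(): the state, without advancing time (a new reading comes with each control period).
- eyes.grab_frame(name): name is "scene" or "side" or "wrist"; returns (picture, depth): 384x512x3 uint8, red, green, blue; 384x512 float32, m along the optical axis (not along the pixel's ray), 0 where there is no reading.
- eyes.camera_params(name): a dict with "intrinsics" (3x3 intrinsics, pixels), "extrinsics" (4x4, takes a point from camera to world coordinates); the wrist camera has in their place "hand_eye" (4x4, takes a point from camera to tool coordinates, whose origin is the TCP and whose axes are the flange's). Camera axes: x right, y down, z forward; pixel columns grow to the right and rows downward; lengths in m; the calibration is good to about 2 mm. The wrist camera is an equidistant fisheye: a pixel r from the principal point sees the ray r / f radians off the axis. A picture is of the moment at which its call begins: read the wrist's pose just before it. camera_params takes no time and is no camera call.
- ctrl.hand_in(): hands the job in; it is judged then, once.
The state is a dict: "t": time; "joint_positions": joint angles; "qvel": joint speeds; "joint_torque": joint torques, N m; "position": TCP position; "eef_rot": TCP orientation; "contact_force": force on the tool from outside, world axes, zero at the start; "torque": the same for the moment, N m; "finger_gap": opening from 0.0 (shut) to 1.0 (fully open); "grasp_force": force on a finger pad.
Only numpy, scipy, OpenCV 4.12 (cv2) and the standard library are available. Lean on these libraries where they do the work, as an engineer would, in place of code of your own. Each camera call takes 0.05 s, during which the arm holds its last target. There are 200 camera calls.

## Working session

There is one attempt and no reset: what is moved stays moved. The work goes in short steps, Python scripts to look and compute and a shell command to move; the robot and the scene stay as the last step left them, time stands still between calls to the robot, and variables do not carry over. Pictures are saved under pics/ and viewed, at most 10 in all, crops included, and the job is handed in when it is done.

```bash
ls; mkdir -p pics; python3 - <<'E'
from cell import ctrl, eyes, monitor
import cv2,numpy as np
s=monitor.read_state();print(s['t'],s['position'],np.round(s['eef_rot'],3),s['finger_gap'])
for n in('scene','side'):
    im,d=eyes.grab_frame(n);cv2.imwrite(f'pics/{n}.png',im[:,:,::-1]);np.save(f'{n}.npy',d)
    p=eyes.camera_params(n);print(n,np.round(p['intrinsics'],1).tolist(),np.round(p['extrinsics'],3).tolist())
E
```

```text
cell.py
pics
shift.py
0.0 [0.15957888 0.55160794 0.23011476] [[-0.961  0.278 -0.001]
 [ 0.278  0.961 -0.002]
 [ 0.    -0.002 -1.   ]] 1.002052466142149
scene [[353.3, 0.0, 257.0], [0.0, 353.3, 188.9], [0.0, 0.0, 1.0]] [[0.792, -0.264, 0.551, -0.023], [-0.611, -0.344, 0.713, -0.686], [0.001, -0.901, -0.433, 0.604], [0.0, 0.0, 0.0, 1.0]]
side [[365.5, 0.0, 249.8], [0.0, 365.5, 189.8], [0.0, 0.0, 1.0]] [[0.991, -0.07, 0.114, 0.432], [-0.133, -0.567, 0.813, -0.74], [0.008, -0.821, -0.572, 0.711], [0.0, 0.0, 0.0, 1.0]]
```

View pics/scene.png

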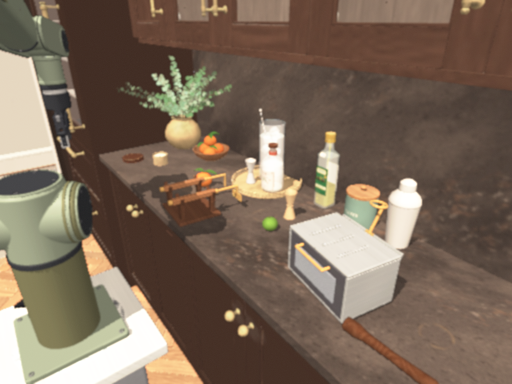

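View pics/side.png

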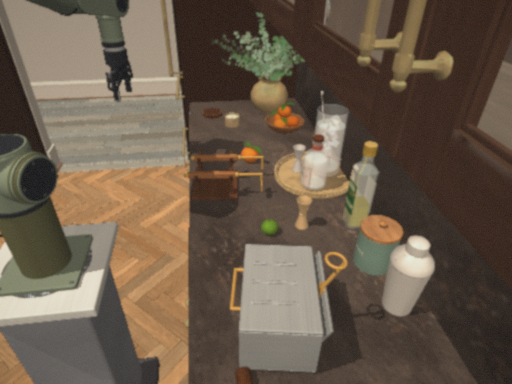

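The rest with the two poles is at about (200,195) in the scene view and (225,172) in the side view. The cabinet is at (345,262) and (282,305), and the ring eye at about (336,262) in the side view. Next I'll enlarge these areas.

```bash
python3 - <<'E'
import cv2,numpy as np
a=cv2.imread('pics/scene.png');b=cv2.imread('pics/side.png')
def c(im,x,y,w,h,k):return cv2.resize(im[y:y+h,x:x+w],None,fx=k,fy=k,interpolation=cv2.INTER_CUBIC)
top=np.hstack([c(a,155,165,100,75,4),c(b,180,135,100,75,4)])
bot=np.hstack([c(a,280,165,133,100,3)[:300,:400],c(b,230,235,133,100,3)[:300,:400]])
bot=cv2.resize(bot,(800,300));cv2.imwrite('pics/crop.png',np.vstack([top,bot]))
E
```

```text
(no output)
```

View pics/crop.png

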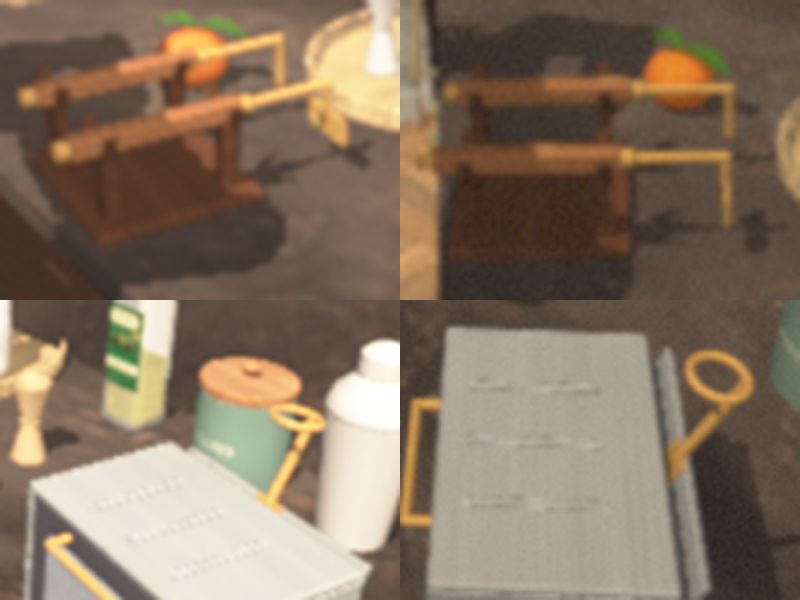

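The crop shows that the far pole has the plain peg: bend at scene (225,175) and side (263,157), tip at (225,186) and (262,169). The near pole has the blade. The ring centre is at scene (379,204) and side (336,261). Now I'll triangulate these.

```bash
cat > h.py <<'E'
import numpy as np,cv2
from cell import ctrl, eyes, monitor
def P(n):
    p=eyes.camera_params(n);return p['intrinsics']@np.linalg.inv(p['extrinsics'])[:3]
def tri(a,b):
    X=cv2.triangulatePoints(P('scene'),P('side'),np.float64(a).reshape(2,1),np.float64(b).reshape(2,1))[:,0];X=X[:3]/X[3]
    e=[np.round(((q:=P(n)@np.r_[X,1])[:2]/q[2]-c),1) for n,c in(('scene',a),('side',b))]
    return X,e
def dep(n,u,v,d,r=0):
    p=eyes.camera_params(n);K=p['intrinsics'];z=d[int(round(v)),int(round(u))]
    return (p['extrinsics']@np.r_[np.linalg.inv(K)@[u,v,1]*z,1])[:3]
E
python3 - <<'E'
from h import *
D={n:np.load(n+'.npy') for n in('scene','side')}
for k,a,b in [('back',(162,189.2),(192.2,158)),('bend',(225,175),(262.75,157)),('tip',(225.2,186.2),(262.2,168.75)),('rakeback',(170.5,203),(188.5,173.5)),('rakejoint',(216,190.3),(237,174)),
 ('ring',(379,204),(336,260.7)),('cabFL',(290.7,226),(245.7,244.3)),('cabBL',(337.3,212.7),(311,246.3)),('cabBR',(402.7,255.7),(322.3,329))]:
    X,e=tri(a,b);print(k,X.round(3),[list(i) for i in e], dep('scene',*a,D['scene']).round(3),dep('side',*b,D['side']).round(3))
print('handle mid depth')
for u,v in((200,157.5),(215,157.5),(228,157)):print(dep('side',u,v,D['side']).round(3))
for u,v in((178,185.3),(190,182.5),(200,180)):print(dep('scene',u,v,D['scene']).round(3))
E
```

```text
back [0.386 0.377 0.077] [[np.float64(-0.0), np.float64(-0.0)], [np.float64(0.0), np.float64(0.0)]] [0.383 0.367 0.082] [0.387 0.367 0.083]
bend [0.631 0.36  0.073] [[np.float64(-0.1), np.float64(-0.3)], [np.float64(0.1), np.float64(0.3)]] [0.626 0.35  0.076] [0.654 0.487 0.   ]
tip [0.63  0.36  0.025] [[np.float64(-0.1), np.float64(-0.1)], [np.float64(0.0), np.float64(0.1)]] [0.658 0.404 0.   ] [0.638 0.4   0.   ]
rakeback [0.373 0.287 0.068] [[np.float64(-0.3), np.float64(-0.7)], [np.float64(0.1), np.float64(0.7)]] [0.362 0.256 0.082] [0.375 0.258 0.089]
rakejoint [0.529 0.258 0.076] [[np.float64(0.1), np.float64(0.1)], [np.float64(-0.0), np.float64(-0.1)]] [0.522 0.245 0.084] [0.528 0.246 0.083]
ring [ 0.664 -0.274  0.205] [[np.float64(0.0), np.float64(0.0)], [np.float64(-0.0), np.float64(-0.0)]] [ 0.923 -0.119  0.055] [ 0.757 -0.087  0.002]
cabFL [ 0.509 -0.136  0.135] [[np.float64(-0.2), np.float64(-0.3)], [np.float64(0.1), np.float64(0.4)]] [ 0.505 -0.14   0.138] [ 0.508 -0.138  0.139]
cabBL [ 0.654 -0.162  0.136] [[np.float64(-0.3), np.float64(-0.4)], [np.float64(0.1), np.float64(0.6)]] [ 0.645 -0.17   0.141] [ 0.706 -0.024  0.   ]
cabBR [ 0.614 -0.377  0.142] [[np.float64(-1.2), np.float64(-1.9)], [np.float64(0.3), np.float64(2.6)]] [ 0.805 -0.29   0.   ] [ 0.616 -0.371  0.14 ]
handle mid depth
[0.413 0.365 0.084]
[0.464 0.363 0.082]
[0.509 0.358 0.083]
[0.438 0.359 0.083]
[0.482 0.353 0.084]
[0.513 0.337 0.091]
```

```bash
python3 - <<'E'
from h import *
for n in('scene','side'):
    d=np.load(n+'.npy');p=eyes.camera_params(n);v,u=np.mgrid[:384,:512]
    im=cv2.imread(f'pics/{n}.png')
    X=np.einsum('ij,jhw->hwi',p['extrinsics'][:3,:3]@np.linalg.inv(p['intrinsics']),np.stack([u,v,u*0+1])*d)+p['extrinsics'][:3,3]
    x,y,z=X[...,0],X[...,1],X[...,2]
    m=(abs(z-.14)<.006)&(x>.4)&(x<.75)&(y>-.45)&(y<-.1)&(d>0)
    m=cv2.morphologyEx(m.astype(np.uint8),cv2.MORPH_OPEN,np.ones((3,3)))>0
    r=cv2.minAreaRect(X[m][:,:2].astype(np.float32));print(n,'cab',np.round(r[0],3),np.round(r[1],3),r[2],m.sum(),np.median(z[m]).round(3))
    for nm,lo,hi in(('far',.31,.40),('near',.21,.29)):
        m=(z>.074)&(z<.1)&(x>.36)&(x<.56)&(y>lo)&(y<hi)&(d>0)
        l=cv2.fitLine(X[m][:,:2].astype(np.float32),cv2.DIST_HUBER,0,.01,.01).ravel()
        q=X[m];print(nm,m.sum(),'yaw',np.degrees(np.arctan2(l[1],l[0])).round(1),'y@.472',(l[3]+(0.472-l[2])*l[1]/l[0]).round(4),'x',np.percentile(q[:,0],[1,99]).round(3),'z',np.percentile(q[:,2],[10,50,95]).round(3))
    # ring: raised brass above the cabinet
    m=(z>.17)&(z<.23)&(x>.58)&(x<.75)&(y>-.33)&(y<-.2)&(d>0)
    print('ring pts',m.sum(),X[m].mean(0).round(3) if m.any() else '',X[m].min(0).round(3),X[m].max(0).round(3))
    h,s,vv=np.moveaxis(cv2.cvtColor(im,cv2.COLOR_BGR2HSV),2,0)
    q=X[m];zz=q[:,2]>.19
    if zz.sum()>5:
        (c,ax,a)=cv2.minAreaRect(q[zz][:,:2].astype(np.float32));print('ring rect',c,ax,a,q[zz][:,2].mean())
E
```

```text
scene cab [ 0.568 -0.259] [0.222 0.168] 80.06578063964844 3608 0.14
far 306 yaw -6.8 y@.472 0.3581 x [0.38  0.554] z [0.077 0.086 0.091]
near 366 yaw -5.3 y@.472 0.2505 x [0.361 0.552] z [0.077 0.086 0.091]
ring pts 137 [ 0.661 -0.278  0.201] [ 0.638 -0.297  0.17 ] [ 0.68  -0.257  0.214]
ring rect (0.6593502163887024, -0.27662748098373413) (0.0390278697013855, 0.04120727255940437) 84.51018524169922 0.20779669483053345
side cab [ 0.568 -0.259] [0.223 0.165] 79.88093566894531 6638 0.14
far 343 yaw -6.1 y@.472 0.3592 x [0.384 0.552] z [0.077 0.087 0.092]
near 411 yaw -6.6 y@.472 0.2492 x [0.363 0.551] z [0.078 0.087 0.092]
ring pts 221 [ 0.662 -0.277  0.204] [ 0.641 -0.298  0.171] [ 0.682 -0.256  0.216]
ring rect (0.6613874435424805, -0.27692800760269165) (0.041237130761146545, 0.04112481698393822) 3.0177481174468994 0.20977356446258966
```

Measurements from both views agree with the given sizes:

| Item | Measured |
|---|---|
| Hook pole centre | about (0.469, 0.359) |
| Hook pole yaw | about -6.3° |
| Hook pole handle top | z about 0.088 |
| Ring | (0.661, -0.277, 0.208), about 52 mm from shut |
| Cabinet origin | (0.562, -0.258), yaw -10° |

Next I'll move above the pole and check with the wrist camera.

The rows are not in the units I measure in: shifts go in shares of 0.75 m and turns go in shares of 360 degrees. I convert before sending: -0.035 m / 0.75 = -0.0467, -0.01 m / 0.75 = -0.0133, -4.9 degrees / 360 = -0.0136.

```bash
python3 shift.py '[{"jaw": 1, "tx": -0.0467, "ty": -0.0133}, {"jaw": 1, "tx": -0.0467, "ty": -0.0133}, {"jaw": 1, "tx": -0.0467, "ty": -0.0133}, {"jaw": 1, "tx": -0.0467, "ty": -0.0133}, {"jaw": 1, "tx": -0.0467, "ty": -0.0133}, {"jaw": 1, "tx": -0.0467, "ty": -0.0133}, {"jaw": 1, "tx": -0.0467, "ty": -0.0133}, {"jaw": 1, "tx": -0.0467, "ty": -0.0133}, {"jaw": 1, "tx": -0.0467, "ty": -0.0133}, {"jaw": 1, "tx": -0.0467, "ty": -0.0133}, {"jaw": 1, "drz": -0.0136}, {"jaw": 1, "drz": -0.0136}, {"jaw": 1}, {"jaw": 1}]'; python3 - <<'E'
from h import *
s=monitor.read_state();im,d=eyes.grab_frame('wrist');print(s['t'],s['position'].round(4),np.round(s['eef_rot'],3).tolist(),s['contact_force'])
p=eyes.camera_params('wrist');print({k:np.round(v,3).tolist() if not isinstance(v,str) else v for k,v in p.items()})
cv2.imwrite('pics/w1.png',cv2.resize(im[:,:,::-1],(768,576),interpolation=cv2.INTER_CUBIC));np.save('w1.npy',d)
E
```

```text
t: 1.27
position: [0.468, 0.3586, 0.2306]
eef_rot: [[-0.994, 0.113, -0.001], [0.113, 0.994, -0.001], [0.001, -0.001, -1.0]]
contact_force: [-0.0, 0.0, -0.9]
finger_gap: 0.996
grasp_force: 0.0
1.2667 [0.468  0.3586 0.2306] [[-0.994, 0.113, -0.001], [0.113, 0.994, -0.001], [0.001, -0.001, -1.0]] [-0.01915863  0.0129121  -0.85976177]
{'intrinsics': [[297.319, 0.0, 252.239], [0.0, 297.319, 192.969], [0.0, 0.0, 1.0]], 'hand_eye': [[-0.0, -0.964, -0.267, 0.067], [1.0, -0.0, -0.0, 0.001], [0.0, -0.267, 0.964, -0.142], [0.0, 0.0, 0.0, 1.0]]}
```

View pics/w1.png

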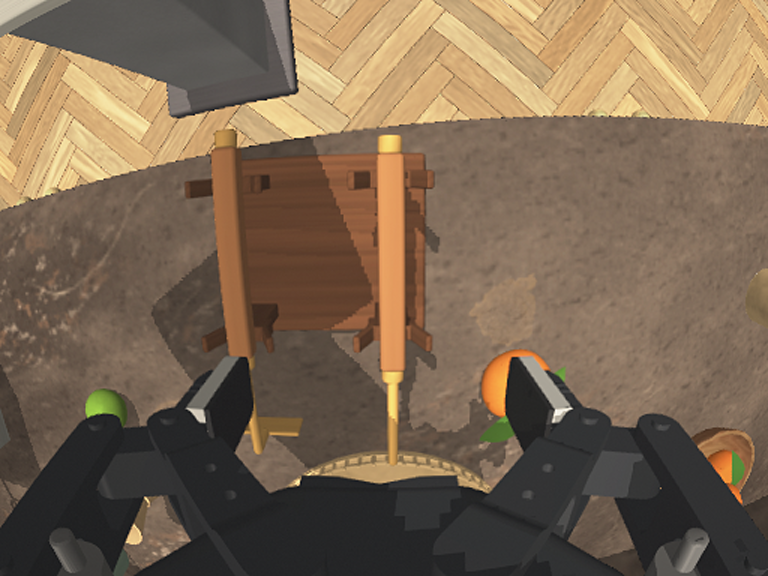

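The wrist view shows the hook pole running from the wood end at (390,153) to the wood end at (391,372) in the enlarged picture, with the forks at rows 180 and 340. The rake is on the left with its blade at (280,427).

```bash
cat >> h.py <<'E'
def wray(u,v,s):
    p=eyes.camera_params('wrist');K=p['intrinsics'];a=np.r_[(u-K[0,2])/K[0,0],(v-K[1,2])/K[1,1]];r=np.hypot(*a)
    ray=np.r_[a/r*np.sin(r),np.cos(r)];H=p['hand_eye'];R=np.array(s['eef_rot'])
    return R@H[:3,3]+s['position'],R@H[:3,:3]@ray
def wz(u,v,z,s):
    o,r=wray(u,v,s);return o+r*(z-o[2])/r[2]
E
python3 - <<'E'
from h import *
s=monitor.read_state();k=2/3
for n,u,v,z in(('back',390,153,.089),('front',391,372,.089),('rakeb',228,150,.089),('rakef',240,356,.089),('fork bk R',425,180,.094),('fork bk L',356,180,.094),('fork fr R',423,338,.094),('fork fr L',362,340,.094),('rake bkL',192,188,.094),('rake frL',210,340,.094)):
    print(n,wz(u*k,v*k,z,s).round(4))
d=np.load('w1.npy')
for u,v in((260,150),(260,200),(261,120)):
    o,r=wray(u,v,s); p=eyes.camera_params('wrist');
    K=p['intrinsics'];th=np.hypot(u-K[0,2],v-K[1,2])/K[0,0];print('depth pt',(o+r*d[v,u]/np.cos(th)).round(4))
E
```

```text
back [0.3918 0.3758 0.089 ]
front [0.5404 0.3606 0.089 ]
rakeb [0.3747 0.2717 0.089 ]
rakef [0.5176 0.2539 0.089 ]
fork bk R [0.411  0.3955 0.094 ]
fork bk L [0.4064 0.3528 0.094 ]
fork fr R [0.5152 0.3848 0.094 ]
fork fr L [0.5119 0.3438 0.094 ]
rake bkL [0.3953 0.2444 0.094 ]
rake frL [0.5016 0.2358 0.094 ]
depth pt [0.4378 0.3708 0.0881]
depth pt [0.4876 0.3654 0.0885]
depth pt [0.409  0.3748 0.0899]
```

The handle measures 149 mm with its top at z = 0.0885, both as expected. The centre is (0.466, 0.367). I'll descend and grip.

In the tool's units: 0.035 m / 0.75 = 0.0467, 0.002 m / 0.75 = 0.0027.

```bash
python3 shift.py '[{"jaw": 1, "tx": 0.0027, "ty": 0.0112, "tz": 0.04}, {"jaw": 1, "tz": 0.0467}, {"jaw": 1, "tz": 0.0467}, {"jaw": 1, "tz": 0.0467}, {"jaw": 1, "tz": 0.0267}, {"jaw": 1, "tz": 0.0195}, {"jaw": 1}, {"jaw": 1}]'; python3 shift.py '[{"jaw": 0}, {"jaw": 0}, {"jaw": 0}, {"jaw": 0}, {"jaw": 0}, {"jaw": 0}, {"jaw": 0}, {"jaw": 0}, {"jaw": 0}, {"jaw": 0}]'
```

```text
t: 1.98
position: [0.4661, 0.3675, 0.0608]
eef_rot: [[-0.994, 0.11, -0.002], [0.11, 0.994, -0.001], [0.002, -0.001, -1.0]]
contact_force: [0.3, 0.2, 0.7]
finger_gap: 0.999
grasp_force: 0.0
t: 2.82
position: [0.4679, 0.3679, 0.0626]
eef_rot: [[-0.994, 0.111, 0.001], [0.111, 0.994, 0.001], [-0.001, 0.001, -1.0]]
contact_force: [-1.3, -0.5, 4.9]
finger_gap: 0.2
grasp_force: 59.9
```

In the tool's units: -0.04 m / 0.75 = -0.0533, -0.03 m / 0.75 = -0.04.

```bash
python3 shift.py '[{"jaw": 0, "tz": -0.0267}, {"jaw": 0, "tz": -0.04}, {"jaw": 0, "tz": -0.0533}, {"jaw": 0, "tz": -0.0533}, {"jaw": 0, "tz": -0.0533}, {"jaw": 0, "tz": -0.0533}, {"jaw": 0, "tz": -0.0267}, {"jaw": 0}, {"jaw": 0}]'; python3 - <<'E'
from h import *
for n in('scene','side'):
    d=np.load(n+'.npy');p=eyes.camera_params(n);v,u=np.mgrid[:384,:512]
    X=np.einsum('ij,jhw->hwi',p['extrinsics'][:3,:3]@np.linalg.inv(p['intrinsics']),np.stack([u,v,u*0+1])*d)+p['extrinsics'][:3,3]
    X=X[d>0];m=(X[:,2]>.12)&(X[:,2]<.5)&(X[:,0]>.35)&(X[:,0]<.85)&(abs(X[:,1])<.45);q=X[m]
    for y in np.arange(-.4,.45,.05):
        t=q[(q[:,1]>y)&(q[:,1]<y+.05)]
        if len(t)>3:print(n,round(y,2),'minx',t[:,0].min().round(3),'maxz',t[:,2].max().round(3),'x at z>.2',t[t[:,2]>.2][:,0].min().round(3) if (t[:,2]>.2).any() else '')
im,d=eyes.grab_frame('side');cv2.imwrite('pics/s2.png',im[:,:,::-1]);np.save('s2.npy',d)
im,d=eyes.grab_frame('scene');cv2.imwrite('pics/c2.png',im[:,:,::-1])
E
```

```text
t: 3.57
position: [0.4675, 0.3677, 0.2924]
eef_rot: [[-0.994, 0.111, 0.002], [0.111, 0.994, 0.001], [-0.002, 0.001, -1.0]]
contact_force: [-0.0, -1.3, -0.9]
finger_gap: 0.198
grasp_force: 59.2
scene -0.4 minx 0.466 maxz 0.142 x at z>.2 
scene -0.35 minx 0.467 maxz 0.143 x at z>.2 
scene -0.3 minx 0.456 maxz 0.214 x at z>.2 0.638
scene -0.25 minx 0.463 maxz 0.208 x at z>.2 0.827
scene -0.2 minx 0.473 maxz 0.143 x at z>.2 
scene -0.15 minx 0.503 maxz 0.141 x at z>.2 
scene -0.1 minx 0.801 maxz 0.138 x at z>.2 
scene -0.0 minx 0.827 maxz 0.267 x at z>.2 0.835
scene 0.05 minx 0.826 maxz 0.269 x at z>.2 0.833
scene 0.2 minx 0.756 maxz 0.192 x at z>.2 
scene 0.25 minx 0.751 maxz 0.192 x at z>.2 
scene 0.3 minx 0.805 maxz 0.242 x at z>.2 0.805
scene 0.35 minx 0.806 maxz 0.292 x at z>.2 0.806
scene 0.4 minx 0.831 maxz 0.24 x at z>.2 0.831
side -0.4 minx 0.469 maxz 0.143 x at z>.2 
side -0.35 minx 0.47 maxz 0.145 x at z>.2 
side -0.3 minx 0.459 maxz 0.216 x at z>.2 0.641
side -0.25 minx 0.465 maxz 0.209 x at z>.2 0.829
side -0.2 minx 0.473 maxz 0.144 x at z>.2 
side -0.15 minx 0.506 maxz 0.142 x at z>.2 
side -0.1 minx 0.8 maxz 0.14 x at z>.2 
side -0.0 minx 0.829 maxz 0.269 x at z>.2 0.834
side 0.05 minx 0.829 maxz 0.27 x at z>.2 0.831
side 0.2 minx 0.758 maxz 0.187 x at z>.2 
side 0.25 minx 0.751 maxz 0.194 x at z>.2 
side 0.3 minx 0.808 maxz 0.241 x at z>.2 0.809
side 0.35 minx 0.808 maxz 0.295 x at z>.2 0.808
side 0.4 minx 0.83 maxz 0.241 x at z>.2 0.83
```

View pics/s2.png

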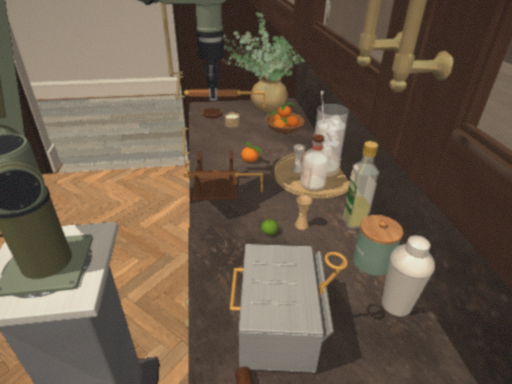

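The side view shows the pole held level, with the handle from (185,93) to about (250,94). The path is clear, so I'll carry it above the ring.

In the tool's units: -0.0365 m / 0.75 = -0.0487, -0.0177 m / 0.75 = -0.0236.

```bash
python3 shift.py '[{"jaw": 0, "tx": -0.0053, "ty": -0.0236}, {"jaw": 0, "tx": -0.008, "ty": -0.0487}, {"jaw": 0, "tx": -0.008, "ty": -0.0487}, {"jaw": 0, "tx": -0.008, "ty": -0.0487}, {"jaw": 0, "tx": -0.008, "ty": -0.0487}, {"jaw": 0, "tx": -0.008, "ty": -0.0487}, {"jaw": 0, "tx": -0.008, "ty": -0.0487}, {"jaw": 0, "tx": -0.008, "ty": -0.0487}, {"jaw": 0, "tx": -0.008, "ty": -0.0487}, {"jaw": 0, "tx": -0.008, "ty": -0.0487}, {"jaw": 0, "tx": -0.008, "ty": -0.0487}, {"jaw": 0, "tx": -0.008, "ty": -0.0487}, {"jaw": 0, "tx": -0.008, "ty": -0.0487}, {"jaw": 0, "tx": -0.008, "ty": -0.0487}, {"jaw": 0, "tx": -0.008, "ty": -0.0487}, {"jaw": 0, "tx": -0.008, "ty": -0.0487}, {"jaw": 0, "tx": -0.008, "ty": -0.0487}, {"jaw": 0, "tx": -0.0053, "ty": -0.0236}, {"jaw": 0}, {"jaw": 0}]'; python3 - <<'E'
from h import *
def c(im,x,y,k=4):return cv2.resize(im[y:y+100,x:x+100],None,fx=k,fy=k,interpolation=cv2.INTER_CUBIC)
i=[eyes.grab_frame(n)[0][:,:,::-1] for n in('scene','side')]
cv2.imwrite('pics/c3.png',np.hstack([c(i[0],325,145),c(i[1],270,190)]))
E
```

```text
t: 5.33
position: [0.501, -0.2594, 0.2887]
eef_rot: [[-0.994, 0.112, -0.004], [0.112, 0.994, 0.004], [0.005, 0.004, -1.0]]
contact_force: [-0.5, 0.3, -0.7]
finger_gap: 0.2
grasp_force: 59.2
```

View pics/c3.png

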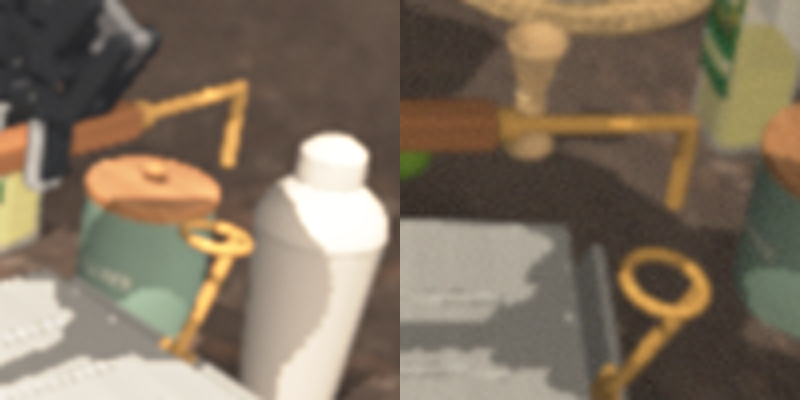

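The crop shows the peg tip at scene (382.3,185.8) and side (339.3,241.8). The ring centre is at (379.5,204.8) and (336,261).

```bash
python3 - <<'E'
from h import *
for k,a,b in(('tip',(382.25,185.5),(339.25,241.6)),('bend',(385.25,166.75),(343.25,220.75)),('ring',(379.5,204.75),(336,261))):print(k,*tri(a,b))
E
```

```text
tip [ 0.66255047 -0.27517509  0.25515197] [array([-0. , -0.1]), array([0. , 0.1])]
bend [ 0.66321038 -0.2737769   0.30220237] [array([-0.2, -0.3]), array([0.1, 0.5])]
ring [ 0.66394474 -0.27530536  0.20454976] [array([-0.2, -0.3]), array([0.1, 0.4])]
```

The tip is within 2 mm of the ring axis and 51 mm above it. I'll lower it 74 mm in small steps.

In the tool's units: 0.02 m / 0.75 = 0.0267, 0.01 m / 0.75 = 0.0133.

```bash
python3 shift.py '[{"jaw": 0, "tx": -0.0013, "tz": 0.0267}, {"jaw": 0, "tz": 0.0267}, {"jaw": 0, "tz": 0.0133}, {"jaw": 0, "tz": 0.0107}, {"jaw": 0, "tz": 0.0107}, {"jaw": 0, "tz": 0.0093}, {"jaw": 0}, {"jaw": 0}, {"jaw": 0}]'; python3 - <<'E'
from h import *
def c(im,x,y,k=4):return cv2.resize(im[y:y+100,x:x+100],None,fx=k,fy=k,interpolation=cv2.INTER_CUBIC)
i=[eyes.grab_frame(n)[0][:,:,::-1] for n in('scene','side')]
cv2.imwrite('pics/c4.png',np.hstack([c(i[0],325,145),c(i[1],270,210)]))
E
```

```text
t: 6.18
position: [0.5036, -0.26, 0.2195]
eef_rot: [[-0.994, 0.111, 0.001], [0.111, 0.994, -0.001], [-0.001, -0.001, -1.0]]
contact_force: [0.1, 0.3, -1.2]
finger_gap: 0.198
grasp_force: 59.2
```

View pics/c4.png

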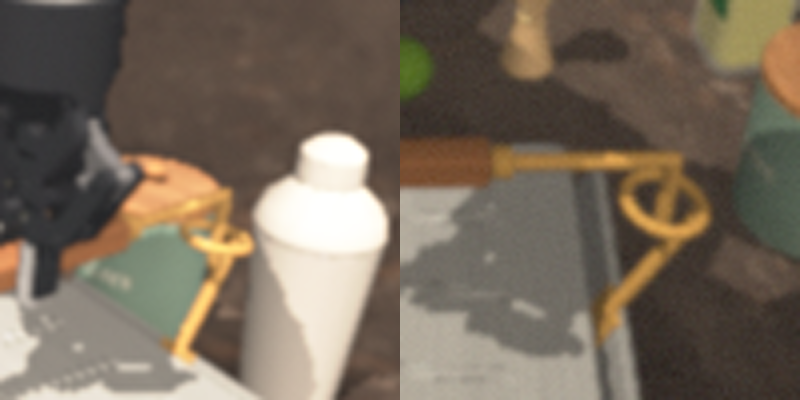

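The peg is down through the ring: the side crop shows it inside the hole at (665,205). Now I'll pull toward cabinet -x.

In the tool's units: 0.008 m / 0.75 = 0.0107, 0.004 m / 0.75 = 0.0053.

```bash
python3 shift.py '[{"jaw": 0, "tx": 0.0067, "ty": 0.0004}, {"jaw": 0, "tx": 0.0093, "ty": 0.0005}, {"jaw": 0, "tx": 0.0107, "ty": 0.0007}, {"jaw": 0, "tx": 0.0107, "ty": 0.0007}, {"jaw": 0, "tx": 0.0107, "ty": 0.0007}, {"jaw": 0, "tx": 0.0107, "ty": 0.0007}, {"jaw": 0, "tx": 0.0107, "ty": 0.0007}, {"jaw": 0, "tx": 0.008, "ty": 0.0005}, {"jaw": 0, "tx": 0.0053, "ty": 0.0004}, {"jaw": 0}, {"jaw": 0}]'; python3 shift.py '[{"jaw": 0, "tx": 0.0027, "ty": 0.0001}, {"jaw": 0}]'
```

```text
t: 7.2
position: [0.4415, -0.249, 0.2187]
eef_rot: [[-0.994, 0.111, -0.0], [0.111, 0.994, 0.0], [0.0, -0.0, -1.0]]
contact_force: [1.1, -0.4, -1.0]
finger_gap: 0.202
grasp_force: 59.2
t: 7.37
position: [0.44, -0.2488, 0.2187]
eef_rot: [[-0.994, 0.111, 0.0], [0.111, 0.994, -0.0], [-0.0, -0.0, -1.0]]
contact_force: [0.4, -0.1, -1.6]
finger_gap: 0.197
grasp_force: 59.1
```

In the tool's units: 0.002 m / 0.75 = 0.0027, 0.0001 m / 0.75 = 0.0001.

```bash
for i in 1; do python3 shift.py '[{"jaw": 0, "tx": 0.0027, "ty": 0.0001}, {"jaw": 0, "tx": 0.0027, "ty": 0.0001}, {"jaw": 0}, {"jaw": 0}]'|grep -E 'pos|force'; done; python3 - <<'E'
from h import *
def c(im,x,y,k=4):return cv2.resize(im[y:y+100,x:x+100],None,fx=k,fy=k,interpolation=cv2.INTER_CUBIC)
i=[eyes.grab_frame(n)[0][:,:,::-1] for n in('scene','side')]
cv2.imwrite('pics/c5.png',np.hstack([c(i[0],310,145),c(i[1],250,210)]))
E
```

```text
position: [0.4391, -0.2486, 0.2191]
contact_force: [10.8, -1.3, -6.1]
grasp_force: 58.5
```

View pics/c5.png

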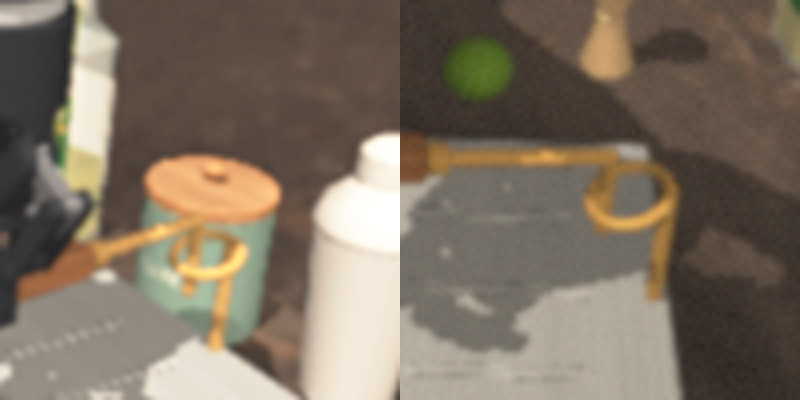

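The stop is reached: force jumped to 11 N, the flap looks flush with the cabinet and the peg is against the near side of the ring. I'll ease off to the centre of the hole and lift out.

In the tool's units: -0.005 m / 0.75 = -0.0067, -0.004 m / 0.75 = -0.0053.

```bash
python3 shift.py '[{"jaw": 0, "tx": -0.0067, "ty": -0.0004}, {"jaw": 0, "tx": -0.0067, "ty": -0.0004}, {"jaw": 0, "tx": -0.0053, "ty": -0.0004}, {"jaw": 0}, {"jaw": 0}]'; python3 shift.py '[{"jaw": 0, "tz": -0.0067}, {"jaw": 0, "tz": -0.0133}, {"jaw": 0, "tz": -0.02}, {"jaw": 0, "tz": -0.0267}, {"jaw": 0, "tz": -0.0267}, {"jaw": 0, "tz": -0.0133}, {"jaw": 0}, {"jaw": 0}]'; python3 - <<'E'
from h import *
def c(im,x,y,k=4):return cv2.resize(im[y:y+100,x:x+100],None,fx=k,fy=k,interpolation=cv2.INTER_CUBIC)
i=[eyes.grab_frame(n)[0][:,:,::-1] for n in('scene','side')]
cv2.imwrite('pics/c6.png',np.hstack([c(i[0],310,145),c(i[1],250,190)]))
E
```

```text
t: 8.22
position: [0.4498, -0.2505, 0.2185]
eef_rot: [[-0.994, 0.11, -0.001], [0.11, 0.994, 0.0], [0.001, 0.0, -1.0]]
contact_force: [0.3, 0.4, -0.8]
finger_gap: 0.201
grasp_force: 59.2
t: 8.88
position: [0.45, -0.2506, 0.2994]
eef_rot: [[-0.994, 0.111, 0.001], [0.111, 0.994, -0.001], [-0.001, -0.001, -1.0]]
contact_force: [-0.3, 0.6, -1.2]
finger_gap: 0.198
grasp_force: 59.2
```

View pics/c6.png

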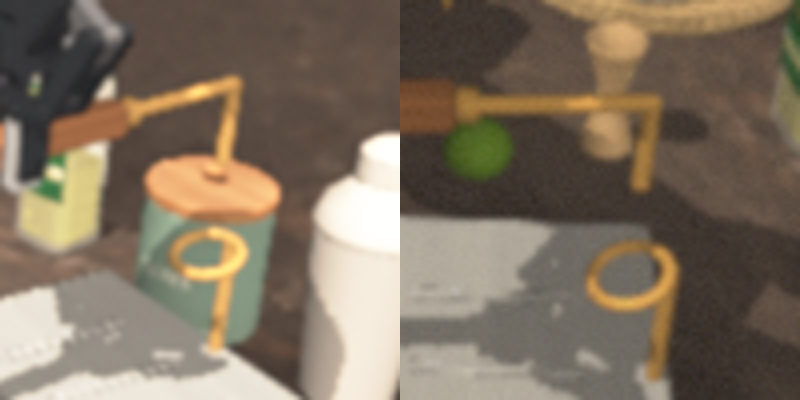

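The hook is free and the flap is still shut, with the ring upright over the cabinet's edge. Now the pole goes back above the rest.

```bash
python3 shift.py '[{"jaw": 0, "tx": 0.0021, "ty": 0.0216}, {"jaw": 0, "tx": 0.004, "ty": 0.0487}, {"jaw": 0, "tx": 0.004, "ty": 0.0487}, {"jaw": 0, "tx": 0.004, "ty": 0.0487}, {"jaw": 0, "tx": 0.004, "ty": 0.0487}, {"jaw": 0, "tx": 0.004, "ty": 0.0487}, {"jaw": 0, "tx": 0.004, "ty": 0.0487}, {"jaw": 0, "tx": 0.004, "ty": 0.0487}, {"jaw": 0, "tx": 0.004, "ty": 0.0487}, {"jaw": 0, "tx": 0.004, "ty": 0.0487}, {"jaw": 0, "tx": 0.004, "ty": 0.0487}, {"jaw": 0, "tx": 0.004, "ty": 0.0487}, {"jaw": 0, "tx": 0.004, "ty": 0.0487}, {"jaw": 0, "tx": 0.004, "ty": 0.0487}, {"jaw": 0, "tx": 0.004, "ty": 0.0487}, {"jaw": 0, "tx": 0.004, "ty": 0.0487}, {"jaw": 0, "tx": 0.004, "ty": 0.0487}, {"jaw": 0, "tx": 0.0021, "ty": 0.0216}, {"jaw": 0}, {"jaw": 0}]'; python3 - <<'E'
from h import *
print('tip-tcp at lift',tri((366.25,187),(310.75,237.5))[0]-[.45,-.2506,.2994])
s=monitor.read_state();print(np.linalg.inv(s['eef_rot'])@(np.array([.4679,.3679,.0626])-s['position']))
E
```

```text
t: 10.65
position: [0.4661, 0.368, 0.2965]
eef_rot: [[-0.994, 0.109, -0.003], [0.109, 0.994, -0.003], [0.003, -0.003, -1.0]]
contact_force: [0.0, 0.4, -1.5]
finger_gap: 0.199
grasp_force: 59.2
tip-tcp at lift [ 0.16041401 -0.01712292 -0.03550558]
[-0.00254778  0.00079702  0.2338466 ]
```

Pole position in the hand is unchanged. I'll lower it to just above the seats, then settle it gently.

In the tool's units: 0.04 m / 0.75 = 0.0533, 0.03 m / 0.75 = 0.04.

```bash
python3 shift.py '[{"jaw": 0, "tx": -0.0013, "tz": 0.04}, {"jaw": 0, "tz": 0.0533}, {"jaw": 0, "tz": 0.0533}, {"jaw": 0, "tz": 0.0533}, {"jaw": 0, "tz": 0.04}, {"jaw": 0, "tz": 0.0267}, {"jaw": 0, "tz": 0.02}, {"jaw": 0, "tz": 0.0133}, {"jaw": 0}, {"jaw": 0}]'; python3 shift.py '[{"jaw": 0, "tz": 0.0053}, {"jaw": 0, "tz": 0.004}, {"jaw": 0}, {"jaw": 0}]'
```

```text
t: 11.48
position: [0.4681, 0.3667, 0.0735]
eef_rot: [[-0.994, 0.112, -0.001], [0.112, 0.994, -0.001], [0.001, -0.001, -1.0]]
contact_force: [-0.7, -0.2, -0.1]
finger_gap: 0.198
grasp_force: 59.2
t: 11.82
position: [0.4683, 0.3679, 0.0673]
eef_rot: [[-0.994, 0.11, 0.001], [0.11, 0.994, 0.0], [-0.001, 0.001, -1.0]]
contact_force: [0.2, -0.5, -0.7]
finger_gap: 0.201
grasp_force: 59.2
```

In the tool's units: 0.003 m / 0.75 = 0.004, 0.002 m / 0.75 = 0.0027.

```bash
python3 shift.py '[{"jaw": 0, "tz": 0.004}, {"jaw": 0, "tz": 0.0027}, {"jaw": 0}, {"jaw": 0}]'
```

```text
t: 12.15
position: [0.4685, 0.3681, 0.0626]
eef_rot: [[-0.994, 0.11, 0.001], [0.11, 0.994, 0.001], [-0.001, 0.001, -1.0]]
contact_force: [-2.6, -0.3, 4.4]
finger_gap: 0.202
grasp_force: 59.8
```

Seated: same height (0.0626) and upward force as when I picked it up. I'll release it, rise and take a look.

In the tool's units: -0.04 m / 0.75 = -0.0533, -0.03 m / 0.75 = -0.04.

```bash
python3 shift.py '[{"jaw": 0.3}, {"jaw": 0.5}, {"jaw": 0.8}, {"jaw": 0.8}, {"jaw": 0.8}, {"jaw": 0.8}, {"jaw": 0.8}, {"jaw": 0.8}]'; python3 shift.py '[{"jaw": 0.8, "tz": -0.0267}, {"jaw": 0.8, "tz": -0.04}, {"jaw": 0.8, "tz": -0.0533}, {"jaw": 0.8, "tz": -0.0533}, {"jaw": 0.8, "tz": -0.0533}, {"jaw": 0.8}, {"jaw": 0.8}]'; python3 - <<'E'
from h import *
def c(im,x,y,k=4):return cv2.resize(im[y:y+75,x:x+100],None,fx=k,fy=k,interpolation=cv2.INTER_CUBIC)
a,b=[eyes.grab_frame(n)[0][:,:,::-1] for n in('scene','side')]
cv2.imwrite('pics/c7.png',np.vstack([np.hstack([c(a,155,165),c(b,180,135)]),np.hstack([c(a,310,165),c(b,250,235)])]))
E
```

```text
t: 12.82
position: [0.4681, 0.3677, 0.0616]
eef_rot: [[-0.994, 0.111, -0.0], [0.111, 0.994, -0.0], [0.0, -0.0, -1.0]]
contact_force: [-1.2, 0.6, 0.6]
finger_gap: 0.798
grasp_force: 0.0
t: 13.4
position: [0.4702, 0.369, 0.2361]
eef_rot: [[-0.994, 0.11, 0.008], [0.11, 0.994, 0.004], [-0.007, 0.005, -1.0]]
contact_force: [-0.1, -0.2, -0.0]
finger_gap: 0.797
grasp_force: 0.0
```

View pics/c7.png

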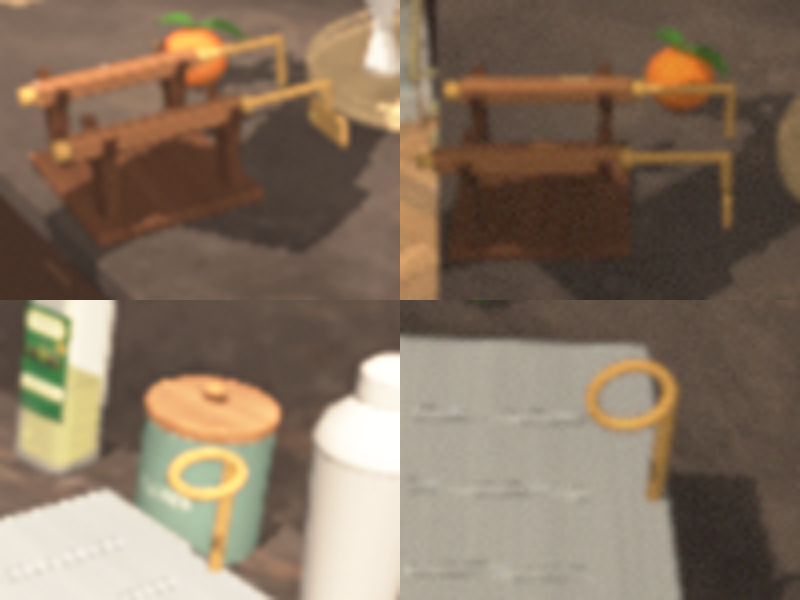

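The pole lies exactly where it started (tip at crop (281,82) and (729,135)). The rake is unmoved and the flap is shut.

```bash
python3 -c "
from cell import ctrl, eyes, monitor
print(ctrl.hand_in())"
```

```text
the job is handed in; nothing more can be done
None
```

I pulled the flap shut with the hook pole and laid the pole back in its place, hook hanging down, with the rake untouched; I handed the job in at about 13.5 s, and no verdict came back.

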